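# Nudge the board carrier home onto its two dowels and latch it

### The arm

A 6-joint arm with a two-finger parallel gripper is mounted at the origin on a cart in front of the work surface, level with it; the furniture and walls round the work are solid. World frame = base frame: x ahead of the robot, y to its left, z up, the work surface at z = 0. Lengths are in m, angles in rad, forces in N, time in s.
With the tool pointing down it reaches from about 0.35 to 0.925 m from the base axis. Payload 6.4 kg.
Tool frame: the origin (TCP) lies on the centre line of the jaws, within the pads' length; the fingertips stand 25 mm ahead of it and the grasp point (between the pads) lies 6 mm ahead of it; z points along the fingers, y is the line along which they close (so a half turn about z gives the same grasp; the last joint's range is limited). The gripper opens to 94 mm and grips with 3 to 60 N. Pads are 16 mm wide; open, the fingers measure 119 mm over their backs; the gripper's body (75 mm by 177 mm) begins 78 mm behind the grasp point.
Start: joints at [-1.456, 0.245, 1.558, -0, 1.339, -0.174], TCP at [0.185, -0.623, 0.23] pointing down, gripper open.
Joint ranges: [-3.13, 3.13], [-1.02, 2.26], [0.13, 2.54], [-0.95, 4.09], [0.21, 2.88], [-2.74, 2.74]. Speed limits (rad/s): [2.57, 2.57, 3.14, 3.14, 3.14, 3.14].

### API

Orientations are given as a unit quaternion [x, y, z, w].
In Python, from cell import observe, eyes, close_job gives the robot as it stands.
- The arm moves only by the shell command python3 -m crank 'ROWS' [FORCE]. ROWS is JSON, a list of rows, each a list of 7 numbers: the closure, from -1 (fully open) to 1 (shut), then the shift along the tool's x, y, z in mm, then the turn, a rotation vector about the tool's x, y, z in degrees. A call has 1 to 20 rows; each row is the pose to reach, as a shift and turn from the pose commanded when the call began, along the tool's axes at that moment; what a row does not reach only later rows make up. A row lasts 1/12 s, in which the tool goes at most 41.7 mm and 7.16 degrees, less where a joint would pass 70% of its speed; a pose out of reach is approached as far as the arm can. A call with a gripper value outside its range is refused whole. The fingers move at their own pace and stop on an object; FORCE is the grip in N (left out, the last holds). Time passes only in rows, so rows that repeat a pose let the fingers close. It gives the time, the measured TCP pose, the force, the opening and the grip force at its end, in the units of the state.
- observe(): the state, without advancing time (a new reading comes with each control period).
- eyes.get_image(name): name is "side" or "top"; returns (picture, depth): 384x512x3 uint8, red, green, blue; 384x512 float32, m along the optical axis (not along the pixel's ray), 0 where there is no reading.
- eyes.get_calibration(name): a dict with "fx", "fy", "cx", "cy" (pixels), "origin" and "rotation" of the camera in the world. Camera axes: x right, y down, z forward; pixel columns grow to the right and rows downward; lengths in m; the calibration is good to about 2 mm. A picture is of the moment at which its call begins. get_calibration takes no time and is no camera call.
- close_job(): hands the job in; it is judged then, once.
The state is a dict: "clock": time; "joint_pos": joint angles; "dq": joint speeds; "joint_efforts": joint torques, N m; "tcp_pos": TCP position; "tool_rot": TCP orientation; "contact_force": force on the tool from outside, world axes, zero at the start; "wrist_torque": the same for the moment, N m; "gripper_width": finger opening in m; "grasp_force": force on a finger pad.
Only numpy, scipy, OpenCV 4.12 (cv2) and the standard library are available. Lean on these libraries where they do the work, as an engineer would, in place of code of your own. Each camera call takes 0.05 s, during which the arm holds its last target. There are 200 camera calls.

### The job

The aluminium carrier plate with the circuit board on it has been left riding on top of the blue fixture's two locating pins, off the side guide and short of its place. Without lifting the plate and without touching the circuit board, nudge it over to the guide and along it towards the latch, until its two holes drop over the pins and it lies flat on the fixture's bed. Then push the red knob round until the swing latch lies straight over the plate, and leave the other things on the bench where they are.

Things in the scene. Friction and masses are not known exactly. Their poses are not given: they have to be found in the camera images.
- fixture: blue base, fixed to the bench. Origin on the bench under the middle of the seated plate; x points from the landing lugs to the latch, y away from the side guide, z up. Its bed (top, z = 14 mm) reaches from x = -98 to 100, y = -86 to 62 mm. Plate seated: plate origin at fixture x = 0, y = 0, z = 14 mm, axes parallel, edge 1 mm off the guide, rear edge 2.5 mm in front of the lugs
- guide (a point): middle of the upper inner edge of the side guide, an upright dark grey bar (fixture y = -71, z = 34 mm) along the fixture's x from -45 to 45 mm; the plate's -y edge slides along its inner face
- notch (a point): on the bed (fixture x = -74, y = 0, z = 14 mm), middle of the 60 mm wide notch between the two dark grey landing lugs, open to the rear (-x), where a finger can push the middle of the plate's rear edge. Lugs: fixture x = -90 to -57, y = 30 to 60 and -60 to -30 mm, top at z = 22 mm
- pin_1 (a point): foot of the locating pin by the guide, on the bed (fixture x = 30, y = -55, z = 14 mm): steel dowel, 8 mm thick and 8 mm high, upper 3.5 mm tapered to a 3.6 mm flat tip
- pin_2 (a point): foot of the other locating pin, same size (fixture x = 30, y = 55, z = 14 mm)
- carrier: loose aluminium plate, 110 (x) x 140 (y) x 8 mm, 0.2 to 0.4 kg. Origin: middle of its underside, axes as the fixture's when seated. It starts 8 mm above the bed on pin tips and lugs, 12 to 24 mm short of its place (towards -x), 5 to 14 mm off the guide, up to 0.03 rad askew. It slides at 2 to 4 N, turns if pushed off centre, and drops by itself once both holes are within about 2 mm of the pins
- hole_1 (a point): underside mouth of the plate's hole for pin_1: round, 10 mm wide, through (plate x = 30, y = -55 mm)
- hole_2 (a point): underside mouth of the plate's hole for pin_2: slot 10 mm in x, 14 mm in y, through (plate x = 30, y = 55 mm)
- board: green circuit board screwed on the plate's rear half: 52 (x) x 78 (y) mm, centred at plate x = -19, y = 0; parts on it stand up to 13 mm above the plate. Not to be touched
- latch (a joint): swing latch: steel strap 16 mm wide on an upright pivot at fixture x = 80, y = 0. 0 = open, points to the fixture's +y, clear of the plate; 1.57 (stop) = closed, points to -x and lies 2 mm above the seated plate (strap 24 to 29 mm above the bench). Closes anticlockwise seen from above. Takes about 1 N at the knob, stays where left; starts at 0 to 0.2. A plate not seated blocks it
- latch_knob (a point): middle of the red knob on the strap, 46 mm from the pivot, 42 mm above the bench: upright, 15 mm thick, from 29 to 54 mm above the bench
- tape_1: roll of black tape, bystander
- driver_red: red screwdriver, bystander
- connector_b: white round connector, bystander

How it is judged:
By the outcome, as a careful person would: the job done as asked, in the order asked, and still so for the second after the job is handed in, with the robot touching nothing.
It also fails if it takes over 58 s, if anything falls off the work surface, if the arm or the gripper's body presses on something with over 40 N, if the wrist force passes 120 N, or if a joint passes its speed limit or range.

## Working session

There is one attempt and no reset: what is moved stays moved. The work goes in short steps, Python scripts to look and compute and a shell command to move; the robot and the scene stay as the last step left them, time stands still between calls to the robot, and variables do not carry over. Pictures are saved under pics/ and viewed, at most 10 in all, crops included, and the job is handed in when it is done.

```bash
mkdir -p pics
cat > h.py <<'E'
import numpy as np,cv2
from cell import observe,eyes
def shot(n,f):
    p,d=eyes.get_image(n); cv2.imwrite(f,p[:,:,::-1]); return p,d,eyes.get_calibration(n)
def ray(c,u,v,z):
    d=np.array(c['rotation'])@np.array([(u-c['cx'])/c['fx'],(v-c['cy'])/c['fy'],1]); o=np.array(c['origin']); return o+d*(z-o[2])/d[2]
def proj(c,P):
    q=np.array(c['rotation']).T@(np.array(P)-np.array(c['origin'])); return c['fx']*q[0]/q[2]+c['cx'],c['fy']*q[1]/q[2]+c['cy']
E
python3 - <<'E'
from h import *
for n in('top','side'):
    p,d,c=shot(n,f'pics/{n}0.png'); np.savez(f'{n}0.npz',p=p,d=d); print(n,c['origin'],c['fx'],np.round(c['rotation'],3).tolist())
print(observe())
E
```

```text
top [0.29998298 0.21984846 1.23232684] 486.2312455316203 [-0.686, 0.72, -0.073, 0.072]
side [0.59182211 1.10328647 0.52836883] 411.13201798343675 [0.023, 0.854, -0.519, -0.014]
{'clock': 0.1, 'joint_pos': array([-1.45610690e+00,  2.45734228e-01,  1.55885937e+00,  4.61842615e-06,
        1.33873784e+00, -1.74088187e-01]), 'dq': array([-0.00035579, -0.00254151, -0.00184395, -0.00162977,  0.00019792,
        0.0011318 ]), 'joint_efforts': array([ 8.03117237e-04, -4.16916168e+01, -3.15524340e+01,  6.86591025e-02,
        3.09664034e-02, -6.22061771e-05]), 'tcp_pos': array([ 0.18506394, -0.62258072,  0.22947954]), 'tool_rot': array([ 9.89593736e-01,  1.43887043e-01,  2.80624649e-05, -8.68941773e-04]), 'contact_force': array([ 0.75853309,  0.02138931, -0.77645848]), 'wrist_torque': array([ 0.02704425,  0.00644348, -0.00125493]), 'grasp_force': 0.0, 'gripper_width': 0.09390201965936647}
```

View pics/top0.png

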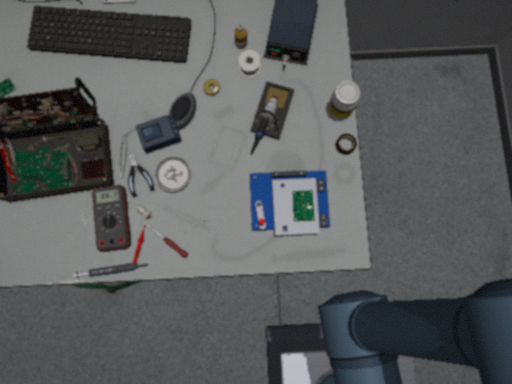

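View pics/side0.png

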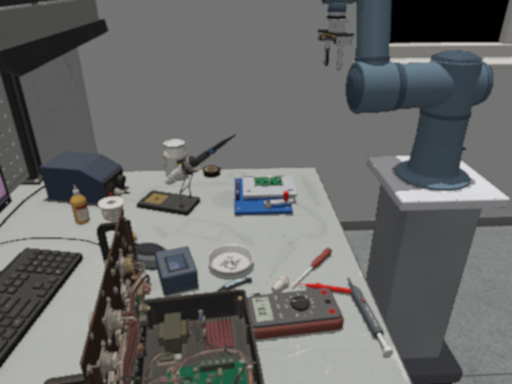

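The top view shows the fixture at about (290,202): guide at the top (~290,173), latch and red knob at the left (~260,213), plate light grey with the green board at (303,206). The side view shows it at (265,193). The calibration rotation is a quaternion, so I'll handle that and measure.

```bash
cat >> h.py <<'E'
from scipy.spatial.transform import Rotation as R
_g=eyes.get_calibration
def cal(n):
    c=dict(_g(n)); r=np.array(c['rotation'],float); c['rotation']=R.from_quat(r).as_matrix() if r.size==4 else r; return c
def shot(n,f=None):
    p,d=eyes.get_image(n)
    if f: cv2.imwrite(f,p[:,:,::-1])
    return p,d,cal(n)
E
python3 - <<'E'
from h import *
c=cal('top'); z=np.load('top0.npz'); p=z['p']; d=z['d']
cr=p[160:250,235:345]; cv2.imwrite('pics/c0.png',cv2.resize(cr[:,:,::-1],None,fx=7,fy=6.6,interpolation=cv2.INTER_CUBIC))
h=cv2.cvtColor(p,cv2.COLOR_RGB2HSV)
def rect(m,z,n):
    m=m.astype(np.uint8); k=np.zeros_like(m); k[160:250,235:345]=1; m&=k
    cs,_=cv2.findContours(m,0,2); cc=max(cs,key=cv2.contourArea); r=cv2.minAreaRect(cc)
    b=cv2.boxPoints(r); w=np.array([ray(c,*q,z)[:2] for q in b]); 
    print(n,np.round(b,1).tolist(),np.round(w,4).tolist(),'sides',np.linalg.norm(w[1]-w[0]).round(4),np.linalg.norm(w[2]-w[1]).round(4),'ctr',w.mean(0).round(4))
rect((h[...,0]>95)&(h[...,0]<125)&(h[...,1]>120),.014,'blue')
rect((h[...,1]<50)&(h[...,2]>170),.030,'plate')
rect((h[...,0]>45)&(h[...,0]<85)&(h[...,1]>90),.033,'board')
rect(((h[...,0]<10)|(h[...,0]>170))&(h[...,1]>130),.054,'knob')
print(d[185:240:6,250:330:8])
E
```

```text
blue [[249.60000610351562, 173.6999969482422], [326.20001220703125, 170.3000030517578], [328.6000061035156, 226.0], [252.0, 229.3000030517578]] [[0.5971, 0.2131], [0.5962, 0.0153], [0.4519, 0.0208], [0.4529, 0.214]] sides 0.1978 0.1444 ctr [0.5245 0.1158]
plate [[274.5, 190.0], [314.3999938964844, 188.3000030517578], [316.20001220703125, 231.10000610351562], [276.3999938964844, 232.89999389648438]] [[0.5477, 0.1524], [0.5472, 0.0516], [0.4386, 0.0552], [0.4391, 0.1541]] sides 0.1008 0.1086 ctr [0.4931 0.1033]
board [[294.0, 191.0], [312.0, 191.0], [312.0, 219.0], [294.0, 219.0]] [[0.5421, 0.1037], [0.5399, 0.0585], [0.4689, 0.0638], [0.4711, 0.1085]] sides 0.0453 0.0711 ctr [0.5055 0.0836]
knob [[258.5, 221.5], [262.0, 218.0], [264.5, 220.5], [261.0, 224.0]] [[0.4663, 0.1974], [0.4745, 0.1884], [0.468, 0.1826], [0.4598, 0.1916]] sides 0.0122 0.0087 ctr [0.4671 0.19  ]
[[1.2496206 1.2459233 1.2442297 1.2287664 1.2509851 1.2292213 1.233538
  1.2314552 1.2331997 1.2381079]
 [1.24331   1.2470722 1.2432395 1.2263395 1.2287563 1.2260323 1.222974
  1.21843   1.228923  1.2377975]
 [1.2441874 1.2399188 1.2428304 1.222496  1.2225958 1.2210432 1.2196748
  1.2187431 1.2209693 1.2368196]
 [1.2356585 1.2149711 1.2301936 1.2209275 1.2189033 1.2183361 1.2107388
  1.2132411 1.2168648 1.2388788]
 [1.248048  1.2142699 1.2342416 1.2186714 1.214483  1.2180264 1.2130299
  1.2108583 1.2191905 1.2340862]
 [1.2451873 1.2175049 1.2265517 1.2150102 1.212275  1.2140782 1.2037189
  1.2132672 1.2124321 1.221017 ]
 [1.2459255 1.2096117 1.2281638 1.2123554 1.2121054 1.2074381 1.2097878
  1.2124914 1.2111343 1.220559 ]
 [1.2371637 1.2235926 1.2205648 1.205884  1.2079347 1.2092614 1.2056408
  1.2081364 1.2102126 1.2289376]
 [1.2326486 1.2369505 1.2302635 1.2350968 1.2054174 1.2055643 1.2044977
  1.2071481 1.2358158 1.2385813]
 [1.2372059 1.2315453 1.2319269 1.2276337 1.2253788 1.2310957 1.2347832
  1.2314305 1.2317505 1.22958  ]]
```

View pics/c0.png

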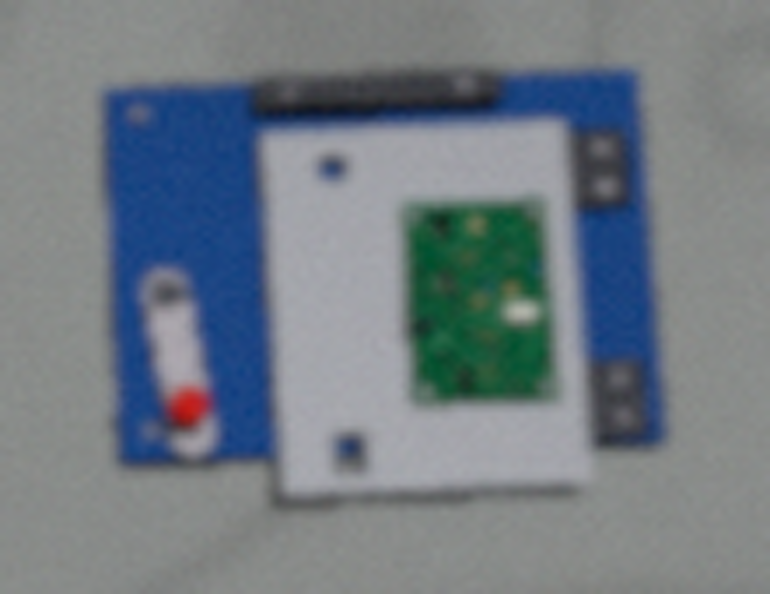

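The crop shows the plate spanning crop x 262–590, y 118–500. The gap to the guide and the gap to the rear lugs are both visible, the knob is at (188,407) and the pivot at (168,292). Next, subpixel edge fits.

```bash
cat >> h.py <<'E'
from scipy.ndimage import map_coordinates
def C(x,y): return np.array([235+(x+.5)/7-.5,160+(y+.5)/6.6-.5])
def edge(img,c,a,b,z,hw=4,n=25):
    """fit straight edge near pixel segment a-b; returns world (point, dir, rms)"""
    a,b=np.array(a,float),np.array(b,float); t=(b-a)/np.linalg.norm(b-a); nn=np.array([-t[1],t[0]])
    s=np.arange(-hw,hw+.01,.1); P=[]
    for f in np.linspace(0,1,n):
        q=a+f*(b-a); xy=q[:,None]+nn[:,None]*s
        v=cv2.GaussianBlur(map_coordinates(img,[xy[1],xy[0]],order=1).reshape(1,-1),(1,1),0).ravel()
        g=np.abs(np.gradient(np.convolve(v,np.ones(7)/7,'same'))); g[:8]=0; g[-8:]=0
        k=g.argmax(); w=slice(max(0,k-9),k+10); P.append(q+nn*(g[w]@s[w]/g[w].sum()))
    W=np.array([ray(c,*q,z)[:2] for q in P]); m=np.median(W,0)
    for _ in range(3):
        m=W.mean(0); u=np.linalg.svd(W-m)[2][0]; r=(W-m)@np.array([-u[1],u[0]]); W=W[np.abs(r)<max(2*r.std(),2e-4)]
    return m,u*np.sign(u@(ray(c,*b,z)[:2]-ray(c,*a,z)[:2])),r.std()
def inter(e,f):
    k=np.linalg.solve(np.c_[e[1],-f[1]],f[0]-e[0]); return e[0]+k[0]*e[1]
E
cat > meas.py <<'E'
from h import *
c=cal('top'); z=np.load('top0.npz'); p=z['p'].astype(float); r=p[...,0]
# fixture
L=edge(r,c,C(107,110),C(120,445),.014); B=edge(r,c,C(125,463),C(260,459),.014); Rr=edge(r,c,C(637,90),C(661,430),.014); T=edge(r,c,C(115,89),C(245,85),.014); T2=edge(r,c,C(510,76),C(625,72),.014)
for n,e in zip('L B R T T2'.split(),(L,B,Rr,T,T2)): print(n,e[0].round(4),np.degrees(np.arctan2(e[1][1],e[1][0])).round(2),e[2].round(5))
# direction y_f from L,R; 
yf=L[1]+Rr[1]; yf/=np.linalg.norm(yf); xf=np.array([yf[1],-yf[0]])
tt=(T[0]-T2[0]); tt/=np.linalg.norm(tt); print('x dirs',np.degrees(np.arctan2(*xf[::-1])),np.degrees(np.arctan2(*tt[::-1])))
print('len',(L[0]-Rr[0])@xf,'wid',(B[0]-T[0])@yf)
ox=((L[0]@xf-.100)+(Rr[0]@xf+.098))/2; oy=((B[0]@yf-.062)+((T[0]+T2[0])/2@yf+.086))/2
O=ox*xf+oy*yf; print('O',O.round(4),'yaw',np.degrees(np.arctan2(*xf[::-1])))
np.savez('fix.npz',O=O,xf=xf,yf=yf)
# plate
l=edge(r,c,C(263,150),C(277,470),.030,3); rr=edge(r,c,C(579,215),C(587,350),.030,3); t=edge(r,c,C(275,128),C(560,120),.030,2.5); b=edge(r,c,C(285,495),C(575,487),.030,3)
F=lambda q:((q-O)@xf*1e3,(q-O)@yf*1e3)
for n,e in zip('lrtb',(l,rr,t,b)): print(n,np.round(F(e[0]),2),np.degrees(np.arctan2(e[1]@yf,e[1]@xf)).round(2),e[2].round(5))
for n,x,y in (('TL',l,t),('TR',rr,t),('BL',l,b),('BR',rr,b)): print(n,np.round(F(inter(x,y)),2))
k=ray(c,*C(188,407),.054)[:2]; pv=ray(c,*C(168,292),.029)[:2]; print('knob',np.round(F(k),1),'pivot',np.round(F(pv),1))
for n,x,y in(('h1',333,166),('h2',350,450)): print(n,np.round(F(ray(c,*C(x,y),.030)[:2]),1))
E
python3 meas.py
```

```text
L [0.5241 0.2142] 179.85 0.00064
B [0.4508 0.1887] -89.8 0.00175
R [0.5213 0.0181] 179.6 0.00056
T [0.5984 0.1852] -90.53 0.00062
T2 [0.5969 0.0399] -92.42 0.00014
x dirs 89.72538026403627 89.40274943436218
len 0.19610170661489018 wid 0.14759647833111852
O [0.5121 0.1152] yaw 89.72538026403627
l [43.96  6.45] 90.08 0.0007
r [-68.6    1.06] 90.71 0.00068
t [-14.23 -64.34] 179.66 0.0005
b [-9.16 76.77] -179.52 0.00043
TL [ 44.05 -64.69]
TR [-67.79 -64.02]
BL [43.86 77.21]
BR [-69.53  76.27]
knob [74.8 45.9] pivot [79.2 -2.1]
h1 [ 17.3 -48.2]
h2 [17.6 61.3]
```

Plate offset is about (-12.4, +6.4) mm with roughly 0.3–0.5° of skew. The knob is at about 0.11 rad. I'll close the gripper and travel to a point in front of the plate's +y edge.

```bash
python3 -m crank '[[1,270,-152,0,0,0,0],[1,270,-152,0,0,0,0],[1,270,-152,0,0,0,0],[1,270,-152,0,0,0,0],[1,270,-152,0,0,0,0],[1,270,-152,0,0,0,0],[1,270,-152,0,0,0,0],[1,420,-631,0,0,0,17],[1,420,-631,0,0,0,17],[1,420,-631,0,0,0,17],[1,420,-631,0,0,0,17],[1,420,-631,0,0,0,17],[1,420,-631,0,0,0,17],[1,420,-631,0,0,0,17],[1,420,-631,0,0,0,17],[1,420,-631,0,0,0,17],[1,420,-631,0,0,0,17],[1,420,-631,0,0,0,17],[1,420,-631,0,0,0,17],[1,420,-631,0,0,0,17]]' 20
```

```text
clock: 1.77
tcp_pos: [0.4071, 0.1053, 0.2302]
tool_rot: [1.0, -0.002, -0.0, -0.001]
contact_force: [0.0, -0.6, 0.6]
gripper_width: 0.0008
grasp_force: 0.0
```

```bash
python3 -m crank '[[1,0,3,40,0,0,0],[1,0,3,80,0,0,0],[1,0,3,120,0,0,0],[1,0,3,155,0,0,0],[1,0,3,180,0,0,0],[1,0,3,187,0,0,0],[1,0,3,187,0,0,0],[1,0,3,187,0,0,0]]'
python3 - <<'E'
from h import *
p,d,c=shot('top','pics/t1.png'); cv2.imwrite('pics/c1.png',cv2.resize(p[150:260,225:355,::-1],None,fx=5,fy=5,interpolation=cv2.INTER_CUBIC)); p,d,c=shot('side','pics/s1.png'); cv2.imwrite('pics/s1c.png',cv2.resize(p[150:240,200:340,::-1],None,fx=5,fy=5,interpolation=cv2.INTER_CUBIC))
print(observe()['tcp_pos'],observe()['contact_force'])
E
```

```text
clock: 2.43
tcp_pos: [0.4087, 0.0984, 0.0443]
tool_rot: [1.0, -0.004, 0.0, 0.0]
contact_force: [0.2, -0.6, 1.4]
gripper_width: 0.0008
grasp_force: 0.0
[0.40979042 0.09833434 0.04541439] [ 0.04613336 -0.09701066  0.28428021]
```

View pics/c1.png

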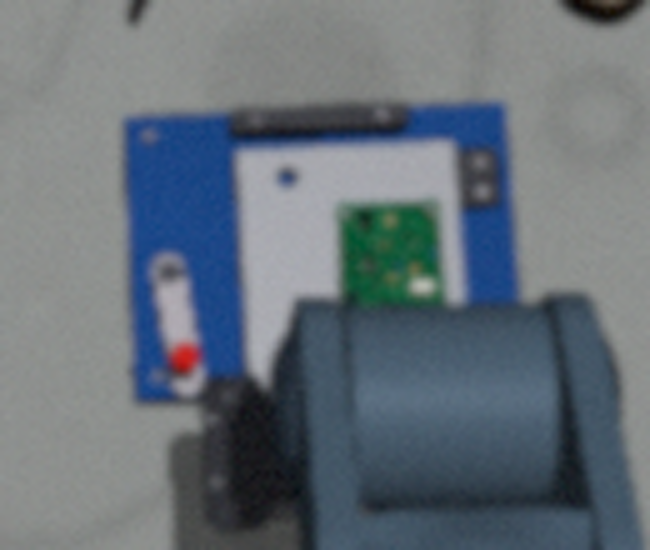

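View pics/s1c.png

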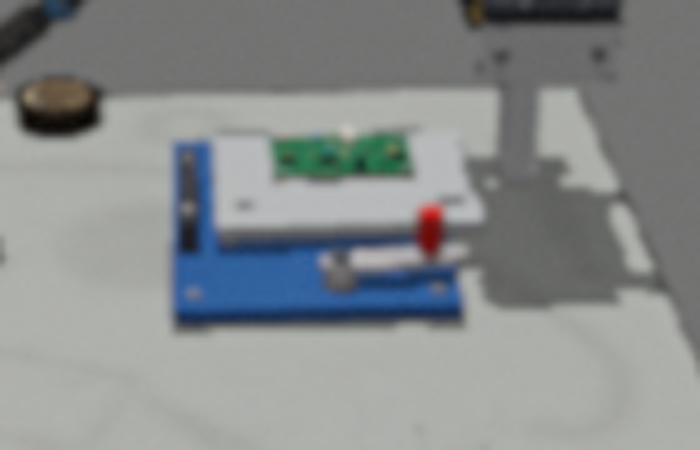

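The fingers stand about 17 mm in front of the plate's +y edge (crop ~(500,170) in the side view), at mid-plate and with the tips low. I'll push towards the guide.

```bash
python3 -m crank '[[1,4,-1,0,0,0,0],[1,8,-1,0,0,0,0],[1,11,-1,0,0,0,0],[1,13,-1,0,0,0,0],[1,14,-1,0,0,0,0],[1,15,-1,0,0,0,0],[1,16,-1,0,0,0,0],[1,17,-1,0,0,0,0],[1,18,-1,0,0,0,0],[1,19,-1,0,0,0,0],[1,20,-1,0,0,0,0],[1,20,-1,0,0,0,0],[1,20,-1,0,0,0,0]]'
cat > m2.py <<'E'
import sys
from h import *
f=np.load('fix.npz'); O,xf,yf=f['O'],f['xf'],f['yf']
F=lambda q:((q-O)@xf*1e3,(q-O)@yf*1e3)
W=lambda x,y:O+xf*x/1e3+yf*y/1e3
ims=[]
for _ in range(3): p,d,c=shot('top'); ims.append(p.astype(float))
p=np.mean(ims,0); cv2.imwrite(sys.argv[1],cv2.resize(p[150:260,225:355,::-1],None,fx=5,fy=5,interpolation=cv2.INTER_CUBIC)); r=p[...,0]
X,Y,z=[float(a) for a in sys.argv[2:5]]  # guessed plate position (mm), top height
P=lambda x,y:proj(c,[*W(X+x,Y+y),z])
E=dict(front=((55,-65),(55,25)),guide=((-50,-70),(50,-70)),rear=((-55,-25),(-55,5)))
for n,(a,b) in E.items():
    e=edge(r,c,P(*a),P(*b),z,2.5); print(n,np.round(F(e[0]),2),np.degrees(np.arctan2(e[1]@yf,e[1]@xf)).round(2),e[2].round(5))
# dark hole 1 centroid
u,v=map(int,np.round(P(30,-55))); w=r[v-4:v+5,u-4:u+5]; k=np.clip(150-w,0,None); yy,xx=np.mgrid[v-4:v+5,u-4:u+5]
print('hole1',np.round(F(ray(c,(k*xx).sum()/k.sum(),(k*yy).sum()/k.sum(),z)[:2]),1))
o=observe(); print(o['clock'],o['tcp_pos'].round(4),o['contact_force'].round(2),'tcp_f',np.round(F(o['tcp_pos'][:2]),1))
E
python3 m2.py pics/c2.png -12.4 3 .030
```

```text
clock: 3.62
tcp_pos: [0.4279, 0.0992, 0.0433]
tool_rot: [1.0, -0.004, -0.0, 0.0]
contact_force: [-1.2, -0.1, -0.2]
gripper_width: 0.0006
grasp_force: 0.6
front [ 42.4  -17.29] 89.13 0.00042
guide [-12.39 -67.14] -0.54 0.00044
rear [-69.59  -9.  ] 88.28 0.00029
hole1 [ 15.7 -51.2]
3.7667 [0.4279 0.0992 0.0433] [-2.18 -0.24 -0.09] tcp_f [-16.4  84.1][ WARN:0@1.407] global loadsave.cpp:1063 imwrite_ Unsupported depth image for selected encoder is fallbacked to CV_8U.
```

```bash
python3 -m crank '[[1,1,0,0,0,0,0],[1,2,0,0,0,0,0],[1,2.5,0,0,0,0,0],[1,3,0,0,0,0,0],[1,3.5,0,0,0,0,0],[1,4,0,0,0,0,0],[1,4,0,0,0,0,0]]'; python3 m2.py pics/c3.png -13 0 .030 2>/dev/null
```

```text
clock: 4.35
tcp_pos: [0.4322, 0.0992, 0.0435]
tool_rot: [1.0, -0.004, 0.0, 0.0]
contact_force: [-1.2, 0.3, -0.8]
gripper_width: 0.0006
grasp_force: 0.6
front [ 41.69 -18.33] 89.02 0.00052
guide [-13.01 -71.05] -0.79 0.00069
rear [-69.79 -12.22] 85.41 0.00049
hole1 [ 14.4 -56.2]
4.5 [0.4321 0.0992 0.0435] [-0.85  0.43 -0.71] tcp_f [-16.4  79.8]
```

```bash
python3 -m crank '[[1,0.5,0,0,0,0,0],[1,1,0,0,0,0,0],[1,1.5,0,0,0,0,0],[1,1.5,0,0,0,0,0]]'; python3 -m crank '[[1,0.5,0,0,0,0,0],[1,1,0,0,0,0,0],[1,1,0,0,0,0,0]]'; python3 m2.py pics/c4.png -13 -1 .030 2>/dev/null
```

```text
clock: 4.83
tcp_pos: [0.4325, 0.0992, 0.0433]
tool_rot: [1.0, -0.004, -0.002, 0.0]
contact_force: [-6.1, -0.2, 4.7]
gripper_width: 0.0003
grasp_force: 2.9
clock: 5.08
tcp_pos: [0.4326, 0.0992, 0.043]
tool_rot: [1.0, -0.004, -0.003, 0.0]
contact_force: [-9.2, -0.7, 6.8]
gripper_width: 0.0005
grasp_force: 4.1
front [ 41.75 -18.92] 89.02 0.00042
guide [-13.   -71.32] -0.84 0.0007
rear [-70.22 -12.18] 90.01 0.00051
hole1 [ 14.4 -56.3]
5.2333 [0.4327 0.0993 0.0431] [-7.49 -0.17  5.96] tcp_f [-16.3  79.3]
```

View pics/c4.png

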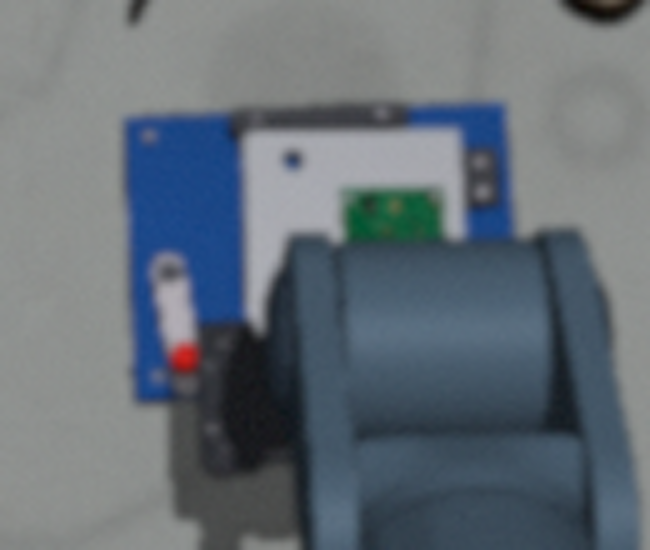

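The plate's guide edge is flush on the guide (crop y≈126), and the force rose to about 9 N. Now I'll back off, rise, and go to the notch behind the rear edge.

```bash
python3 -m crank '[[1,-6,0,0,0,0,0],[1,-20,0,0,0,0,0],[1,-20,0,-40,0,0,0],[1,-20,0,-70,0,0,0],[1,5,25,-70,0,0,0],[1,30,50,-70,0,0,0],[1,55,75,-70,0,0,0],[1,74,75,-70,0,0,0],[1,74,75,-70,0,0,0],[1,74,75,-70,0,0,0],[1,74,75,-70,0,0,0]]'; python3 m2.py pics/c5.png -13 -1 .030 2>/dev/null
```

```text
clock: 6.15
tcp_pos: [0.507, 0.0241, 0.1131]
tool_rot: [1.0, -0.004, -0.0, -0.0]
contact_force: [-0.0, -0.0, 0.1]
gripper_width: 0.0002
grasp_force: 0.0
front [ 41.73 -18.67] 88.89 0.00051
guide [-11.37 -71.3 ] -0.98 0.00084
rear [-68.8  -10.84] 98.15 0.00118
hole1 [ 14.5 -56.3]
6.3 [0.5069 0.0243 0.1133] [ 0.7   0.47 -0.87] tcp_f [-90.9   4.7]
```

View pics/c5.png

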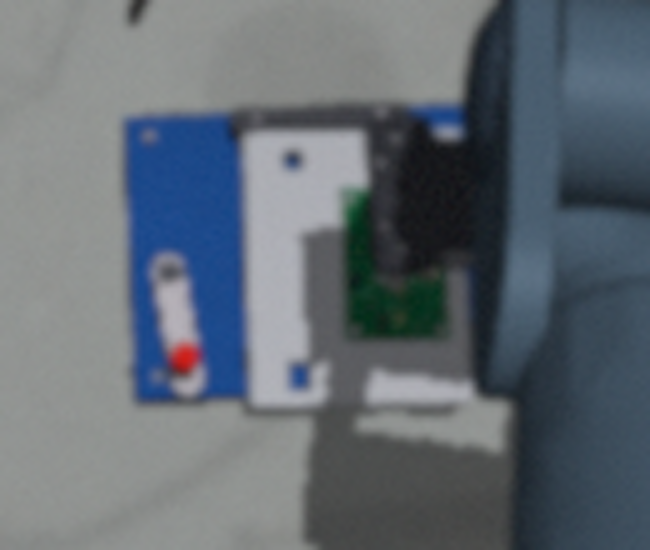

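Both holes are visible, at crop (292,160) and (300,378). The plate is flat to the guide and the finger is above the notch, about 9 mm behind the rear edge. Descending.

```bash
python3 -m crank '[[1,2,1,30,0,0,0],[1,2,1,55,0,0,0],[1,2,1,66,0,0,0],[1,2,1,70,0,0,0],[1,2,1,70,0,0,0],[1,2,1,70,0,0,0]]';  python3 -m crank '[[1,0,-2,0,0,0,0],[1,0,-4,0,0,0,0],[1,0,-6,0,0,0,0],[1,0,-8,0,0,0,0],[1,0,-9,0,0,0,0],[1,0,-10,0,0,0,0],[1,0,-11,0,0,0,0],[1,0,-12,0,0,0,0],[1,0,-12,0,0,0,0]]'; python3 m2.py pics/c6.png -13 -1 .030 2>/dev/null
```

```text
clock: 6.8
tcp_pos: [0.5105, 0.0226, 0.0444]
tool_rot: [1.0, -0.004, 0.001, 0.0]
contact_force: [-0.1, -0.4, 0.8]
gripper_width: 0.0002
grasp_force: 0.0
clock: 7.55
tcp_pos: [0.5101, 0.0345, 0.0435]
tool_rot: [1.0, -0.004, 0.0, 0.0]
contact_force: [-0.2, -0.9, 0.9]
gripper_width: 0.0002
grasp_force: 0.7
front [ 42.21 -20.78] 89.09 0.0005
guide [-10.9  -71.02] -2.21 0.00014
rear [-67.02 -11.19] 84.88 0.00028
hole1 [ 14.9 -56.1]
7.7 [0.5101 0.0344 0.0435] [ 0.58 -1.98 -0.1 ] tcp_f [-80.8   1.6]
```

```bash
python3 -m crank '[[1,0,-1,0,0,0,0],[1,0,-2,0,0,0,0],[1,0,-3,0,0,0,0],[1,0,-4,0,0,0,0],[1,0,-5,0,0,0,0],[1,0,-6,0,0,0,0],[1,0,-7,0,0,0,0],[1,0,-8,0,0,0,0],[1,0,-9,0,0,0,0],[1,0,-9,0,0,0,0]]'; python3 m2.py pics/c6.png -4 -1 .030 2>/dev/null
```

```text
clock: 8.53
tcp_pos: [0.5101, 0.0438, 0.0435]
tool_rot: [1.0, -0.004, 0.0, -0.0]
contact_force: [-0.1, -0.8, 1.0]
gripper_width: 0.0006
grasp_force: 0.8
front [ 51.84 -19.64] 89.19 0.00046
guide [  1.57 -70.57] -0.37 0.00053
rear [-55.81  -9.64] 89.57 7e-05
hole1 [ 24.3 -55.6]
8.6833 [0.5101 0.0438 0.0434] [-0.17 -1.32  0.1 ] tcp_f [-71.4   1.6]
```

```bash
python3 -m crank '[[1,0,-0.5,0,0,0,0],[1,0,-1,0,0,0,0],[1,0,-1.5,0,0,0,0],[1,0,-2,0,0,0,0],[1,0,-2,0,0,0,0]]'; python3 m2.py pics/c7.png -2 -1 .030 2>/dev/null;  python3 -m crank '[[1,0,-0.5,0,0,0,0],[1,0,-1,0,0,0,0],[1,0,-1,0,0,0,0]]'; python3 m2.py pics/c8.png -1 -1 .030 2>/dev/null
```

```text
clock: 9.1
tcp_pos: [0.5098, 0.046, 0.0433]
tool_rot: [1.0, -0.004, -0.0, -0.0]
contact_force: [0.1, -0.5, 0.0]
gripper_width: 0.0005
grasp_force: 0.0
front [ 55.88 -20.45] 89.99 0.00025
guide [ -1.98 -70.01] 1.68 0.00166
rear [-53.77 -10.89] 89.81 3e-05
hole1 [ 29.9 -53.8]
9.25 [0.5099 0.0458 0.0433] [-0.39  0.52 -0.16] tcp_f [-69.4   1.8]
clock: 9.5
tcp_pos: [0.51, 0.0467, 0.0434]
tool_rot: [1.0, -0.004, -0.0, -0.0]
contact_force: [-0.2, -0.3, 0.2]
gripper_width: -0.0
grasp_force: 0.0
front [ 56.27 -20.14] 89.92 0.00039
guide [ -1.61 -68.97] -1.58 0.0001
rear [-52.91 -10.89] 88.94 8e-05
hole1 [ 30.2 -54.1]
9.65 [0.5101 0.0466 0.0435] [0.27 0.38 0.42] tcp_f [-68.6   1.7]
```

The force vanished and the plate jumped about 3 mm, so it has probably dropped. I'll check after retracting.

```bash
python3 -m crank '[[1,0,8,0,0,0,0],[1,0,14,0,0,0,0],[1,0,14,-40,0,0,0],[1,0,14,-80,0,0,0],[1,-30,14,-100,0,0,0],[1,-60,0,-100,0,0,0],[1,-100,-10,-100,0,0,0],[1,-140,-10,-100,0,0,0],[1,-160,-10,-100,0,0,0],[1,-160,-10,-100,0,0,0]]'; python3 m2.py pics/c9.png 0 0 .022 2>/dev/null
python3 - <<'E'
from h import *
p,d,c=shot('side'); a=cv2.resize(p[160:230,210:320,::-1],None,fx=7,fy=4*1.0,interpolation=cv2.INTER_CUBIC)
b=cv2.resize(cv2.imread('pics/c9.png'),None,fx=.5,fy=.5)
o=np.zeros((a.shape[0]+b.shape[0],a.shape[1],3),np.uint8); o[:a.shape[0]]=a; o[a.shape[0]:,:b.shape[1]]=b; cv2.imwrite('pics/v9.png',o)
t=np.load('side0.npz')['p'];
E
```

```text
clock: 10.48
tcp_pos: [0.347, 0.058, 0.1424]
tool_rot: [1.0, -0.004, -0.0, 0.0]
contact_force: [0.5, 0.6, 0.5]
gripper_width: 0.0005
grasp_force: 0.0
front [ 56.22 -19.78] 90.16 0.00053
guide [-1.000e-02 -7.095e+01] -0.66 0.0007
rear [-56.48 -10.4 ] 91.46 0.00052
hole1 [ 29.5 -55.3]
10.6333 [0.3511 0.0574 0.1441] [ 0.56 -0.3   0.06] tcp_f [-58.6 160.7]
```

View pics/v9.png

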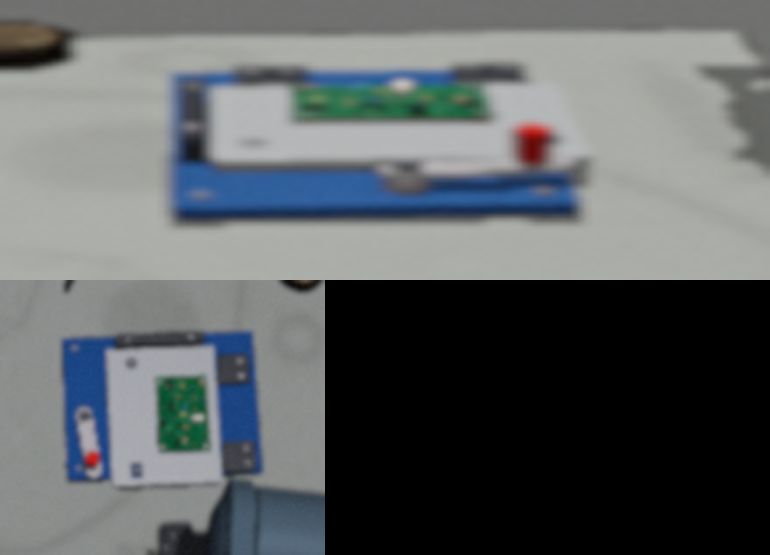

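The side view shows the plate down at the guide side and hole 1 showing its pin. I'll verify flatness at all four corners from averaged depth and compare with the starting height.

Run:
```python
from h import *
f=np.load('fix.npz'); O,xf,yf=f['O'],f['xf'],f['yf']
W=lambda x,y:O+xf*x/1e3+yf*y/1e3
def H(ds,X,Y,z,n):
    c=cal(n); out=[]
    for (x,y) in [(45,-35),(45,0),(45,35),(18,-60),(-35,-58),(-35,58),(18,60),(15,0)]:
        u,v=proj(c,[*W(X+x,Y+y),z]); hs=[]
        for d in ds:
            for i in range(int(v)-2,int(v)+4):
                for j in range(int(u)-2,int(u)+4):
                    q=d[i,j]
                    if q>0: hs.append((c['origin']+c['rotation']@(q*np.array([(j-c['cx'])/c['fx'],(i-c['cy'])/c['fy'],1])))[2]*1e3)
        out.append(round(float(np.median(hs)),1))
    return out
for n in('top','side'):
    print(n,'before',H([np.load(n+'0.npz')['d']],-12.4,6.4,.030,n))
    S=[eyes.get_image(n) for _ in range(5)]
    print(n,'now',H([s[1] for s in S],0,0,.022,n))
    if n=='top': m=np.mean([s[0].astype(float) for s in S],0); cv2.imwrite('pics/z10.png',cv2.resize(m[168:236,242:334,::-1].clip(0,255).astype(np.uint8),None,fx=8,fy=8,interpolation=cv2.INTER_CUBIC))
```

```text
top before [30.6, 30.7, 31.4, 31.8, 30.1, 30.3, 30.9, 30.4]
top now [22.9, 22.8, 22.8, 22.7, 23.0, 22.7, 22.6, 22.9]
side before [30.6, 31.2, 32.5, 31.1, 31.4, 31.1, 31.0, 31.2]
side now [23.0, 23.4, 23.7, 23.2, 23.4, 23.4, 24.1, 23.3]
```

View pics/z10.png

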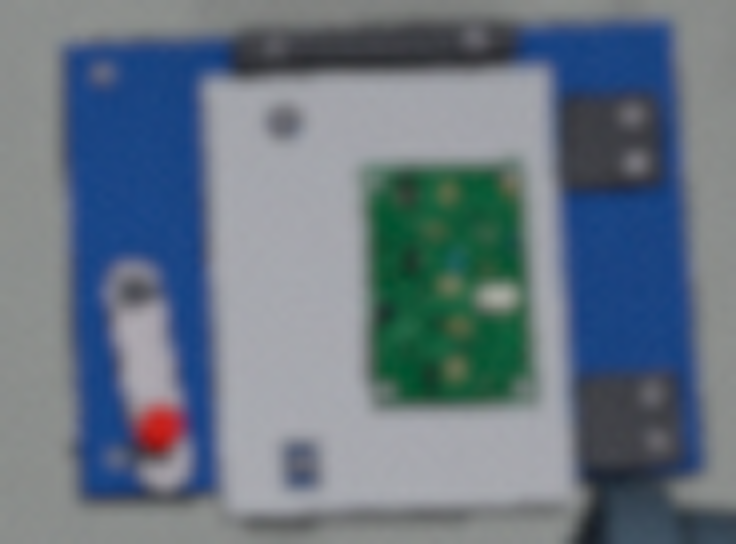

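All corners dropped a uniform 8 mm, to about 22.8 mm on the plate top. Pins show in both holes, at crop (284,121) and (302,465), so the plate is seated flat. Next is the latch: approach the +x side of the knob.

```bash
python3 -m crank '[[1,0,-40,0,0,0,0],[1,0,-80,0,0,0,0],[1,0,-120,0,0,0,0],[1,20,-155,0,0,0,0],[1,55,-165,0,0,0,0],[1,90,-165,0,0,0,0],[1,111,-165,0,0,0,0],[1,111,-165,0,0,0,0],[1,111,-165,30,0,0,0],[1,111,-165,60,0,0,0],[1,111,-165,78,0,0,0],[1,111,-165,85,0,0,0],[1,111,-165,85,0,0,0],[1,111,-165,85,0,0,0]]'
python3 - <<'E'
from h import *
o=observe(); print(o['tcp_pos'],o['contact_force'],o['tool_rot'])
E
```

```text
clock: 12.35
tcp_pos: [0.4625, 0.2221, 0.0591]
tool_rot: [1.0, -0.004, 0.0, -0.0]
contact_force: [0.2, 0.3, -0.4]
gripper_width: 0.0004
grasp_force: 0.0
[0.46249381 0.22205515 0.05907608] [ 0.20187155  0.29812453 -0.36462325] [ 9.99992154e-01 -3.95552837e-03  2.03860567e-04 -7.01989868e-05]
```

```bash
python3 -m crank '[[1,1,4,0,0,0,0],[1,2,8,0,0,0,0],[1,2.5,11,0,0,0,0],[1,3,14,0,0,0,0],[1,4,17,0,0,0,0],[1,5,20,0,0,0,0],[1,6,23,0,0,0,0],[1,7.5,26,0,0,0,0],[1,9,29,0,0,0,0],[1,11,32,0,0,0,0],[1,13,35,0,0,0,0],[1,16,38,0,0,0,0],[1,18.5,40.5,0,0,0,0],[1,21,42.5,0,0,0,0],[1,23.5,44,0,0,0,0],[1,23.5,44,0,0,0,0]]'
python3 - <<'E'
from h import *
f=np.load('fix.npz'); O,xf,yf=f['O'],f['xf'],f['yf']
o=observe(); print(o['tcp_pos'],o['contact_force'])
for n in('top','side'):
    p,d,c=shot(n,f'pics/k_{n}.png'); h=cv2.cvtColor(p,cv2.COLOR_RGB2HSV); m=((h[...,0]<8)|(h[...,0]>172))&(h[...,1]>140)&(h[...,2]>120)
    b=dict(top=(160,250,235,345),side=(160,235,210,330))[n]; k=np.zeros_like(m); k[b[0]:b[1],b[2]:b[3]]=1; y,x=np.nonzero(m&k)
    if len(x): q=ray(c,x.mean(),y.mean(),.054 if n=='top' else .045)[:2]; print(n,len(x),((q-O)@xf*1e3).round(1),((q-O)@yf*1e3).round(1))
E
```

```text
clock: 13.68
tcp_pos: [0.4864, 0.1774, 0.0586]
tool_rot: [1.0, -0.004, 0.0, 0.0]
contact_force: [0.3, 0.1, -0.9]
gripper_width: 0.0005
grasp_force: 0.0
[0.48636311 0.17739415 0.05857943] [ 0.29893854  0.10689236 -0.90206584]
```

The knob is hidden behind the gripper in both views. I'll move round to its +y side and look again.

```bash
python3 -m crank '[[1,0,-8,0,0,0,0],[1,0,-16,0,0,0,0],[1,-15,-16,0,0,0,0],[1,-32,-16,0,0,0,0],[1,-32,0,0,0,0,0],[1,-32,20,0,0,0,0],[1,-32,20,0,0,0,0]]'
python3 - <<'E'
from h import *
f=np.load('fix.npz'); O,xf,yf=f['O'],f['xf'],f['yf']
o=observe(); print(o['tcp_pos'],o['contact_force'])
for n in('top','side'):
    p,d,c=shot(n,f'pics/l_{n}.png'); h=cv2.cvtColor(p,cv2.COLOR_RGB2HSV); m=((h[...,0]<8)|(h[...,0]>172))&(h[...,1]>140)&(h[...,2]>100)
    b=dict(top=(160,250,235,345),side=(160,235,210,330))[n]; k=np.zeros_like(m); k[b[0]:b[1],b[2]:b[3]]=1; y,x=np.nonzero(m&k)
    if len(x): q=ray(c,x.mean(),y.mean(),.054 if n=='top' else .045)[:2]; print(n,len(x),((q-O)@xf*1e3).round(1),((q-O)@yf*1e3).round(1))
E
```

```text
clock: 14.37
tcp_pos: [0.4532, 0.1572, 0.0585]
tool_rot: [1.0, -0.004, -0.0, 0.0]
contact_force: [0.3, 1.0, -0.4]
gripper_width: 0.0005
grasp_force: 0.0
[0.4531844  0.15721066 0.05845098] [ 0.32731065  1.00768148 -0.36286285]
side 36 40.6 26.7
```

The side view puts the knob at fixture (40.6, 26.7), as planned. Now pushing it in -y to the stop.

```bash
python3 -m crank '[[1,5,0,0,0,0,0],[1,10,0,0,0,0,0],[1,14,1,0,0,0,0],[1,17,2,0,0,0,0],[1,20,3,0,0,0,0],[1,23,4,0,0,0,0],[1,26,5,0,0,0,0],[1,29,6,0,0,0,0],[1,32,6,0,0,0,0],[1,35,6,0,0,0,0],[1,37,6,0,0,0,0],[1,39,6,0,0,0,0],[1,40,6,0,0,0,0],[1,40,6,0,0,0,0]]'; python3 -m crank '[[1,1,0,0,0,0,0],[1,2,0,0,0,0,0],[1,2,0,0,0,0,0]]'
```

```text
clock: 15.63
tcp_pos: [0.494, 0.1519, 0.0587]
tool_rot: [1.0, -0.004, 0.0, -0.0]
contact_force: [0.3, -0.3, 0.2]
gripper_width: 0.0005
grasp_force: 0.3
clock: 15.88
tcp_pos: [0.4957, 0.1518, 0.0586]
tool_rot: [1.0, -0.004, 0.0, -0.0]
contact_force: [-1.7, -0.3, -0.2]
gripper_width: 0.0004
grasp_force: 0.3
```

Finger face at fixture y≈6.5, so it needs about 1 mm more until the stop's force shows.

```bash
python3 -m crank '[[1,0.5,0,0,0,0,0],[1,1,0,0,0,0,0],[1,1,0,0,0,0,0]]'; python3 -m crank '[[1,0.5,0,0,0,0,0],[1,1,0,0,0,0,0],[1,1,0,0,0,0,0]]'
```

```text
clock: 16.13
tcp_pos: [0.4961, 0.1518, 0.0585]
tool_rot: [1.0, -0.004, -0.001, -0.0]
contact_force: [-3.5, -1.0, 2.4]
gripper_width: 0.0005
grasp_force: 1.7
clock: 16.38
tcp_pos: [0.4963, 0.1518, 0.0583]
tool_rot: [1.0, -0.004, -0.002, 0.0]
contact_force: [-6.1, -1.0, 4.3]
gripper_width: 0.0001
grasp_force: 3.3
```

At the stop: the force is rising without motion. Retreating, then checking.

```bash
python3 -m crank '[[1,-5,0,0,0,0,0],[1,-15,0,0,0,0,0],[1,-25,0,-20,0,0,0],[1,-25,0,-60,0,0,0],[1,-50,0,-100,0,0,0],[1,-90,0,-120,0,0,0],[1,-110,40,-140,0,0,0],[1,-110,80,-140,0,0,0],[1,-110,120,-140,0,0,0],[1,-110,160,-140,0,0,0],[1,-110,200,-140,0,0,0],[1,-110,200,-140,0,0,0]]'
python3 - <<'E'
from h import *
o=observe(); print(o['tcp_pos'],o['contact_force'])
p,d,c=shot('top','pics/end_top.png'); q,d2,c2=shot('side','pics/end_side.png')
a=cv2.resize(p[168:236,242:334,::-1],None,fx=6,fy=6,interpolation=cv2.INTER_CUBIC); b=cv2.resize(q[165:235,210:320,::-1],None,fx=2.2,fy=2.2,interpolation=cv2.INTER_CUBIC); e=cv2.resize(p[:,:,::-1],(242,181))
o=np.zeros((408,552+242,3),np.uint8); o[:,:552]=a; o[:154,552:]=b; o[200:381,552:]=e; cv2.imwrite('pics/end.png',o)
h=cv2.cvtColor(p,cv2.COLOR_RGB2HSV); m=((h[...,0]<8)|(h[...,0]>172))&(h[...,1]>140)&(h[...,2]>100); k=np.zeros_like(m); k[160:250,235:345]=1; y,x=np.nonzero(m&k)
f=np.load('fix.npz'); w=ray(c,x.mean(),y.mean(),.054)[:2]; print('knob',((w-f['O'])@f['xf']*1e3),((w-f['O'])@f['yf']*1e3))
E
```

```text
clock: 17.38
tcp_pos: [0.3857, -0.0528, 0.1991]
tool_rot: [1.0, -0.008, 0.001, 0.002]
contact_force: [-0.2, 0.2, 0.1]
gripper_width: 0.0002
grasp_force: 0.0
[ 0.38573073 -0.05279234  0.19909615] [-0.17566987  0.18343449  0.05192641]
knob 34.82272122151775 1.244621849388355
```

View pics/end.png

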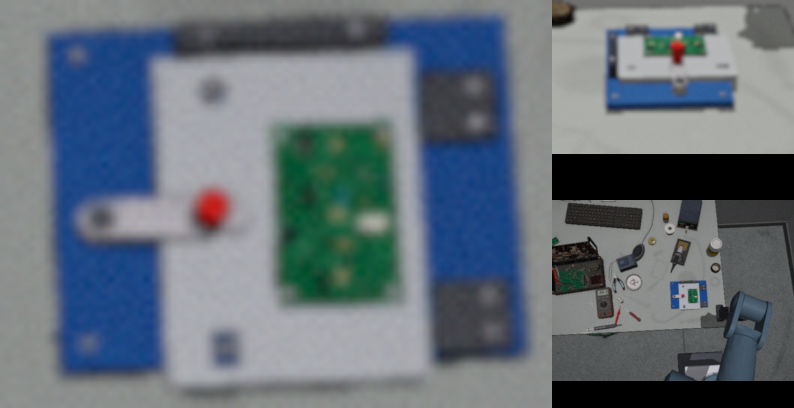

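The strap lies straight over the plate, running from (100,218) to (235,215) with the knob at (212,208). Both pins show in their holes, the bystanders are undisturbed, and the arm is clear.

```bash
python3 -c "
from cell import close_job; print(close_job())"
```

```text
the job is handed in; nothing more can be done
None
```

The job is handed in: the carrier plate is seated flat over both pins, the latch is closed to its stop straight over the plate, and the bystanders look undisturbed, at about 17.5 s on the robot's clock.

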